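# Serve the red tins from the gravity dispenser

## Robot

A 6-joint arm with a two-finger parallel gripper is mounted at the origin on the work surface. World frame = base frame: x ahead of the robot, y to its left, z up, the work surface at z = 0. Lengths are in m, angles in degrees, forces in N, time in s.
With the tool pointing down it reaches from about 0.35 to 0.85 m from the base axis. Payload 8.1 kg.
Tool frame: the origin (TCP) lies at the very end of the fingers, on their centre line; the grasp point (between the pads) lies bot.pinch_z behind it (bot.pinch_z is the distance from the TCP to the grasp point, in m); z points along the fingers, y is the direction in which the jaws open and shut (so a half turn about z gives the same grasp; the last joint's range is limited). The gripper opens to 93 mm and grips with 3 to 60 N. Pads are 15 mm wide; open, the fingers measure 128 mm over their backs; the gripper's body (75 mm by 188 mm) begins 65 mm behind the grasp point.
Start: joints at [59.908, 7.471, 85.268, -0, 87.261, -4.893], TCP at [0.255, 0.543, 0.219] pointing down, gripper open.
Joint ranges: [-169.43, 169.43], [-51.17, 129.36], [1.28, 143.12], [-76.62, 256.62], [0, 156.53], [-152.29, 152.29]. Speed limits (degrees/s): [136.94, 136.94, 159.86, 180, 180, 180].

## Interface

Orientations are given as [roll, pitch, yaw] about the fixed x, y, z axes, in that order (R = Rz(yaw) Ry(pitch) Rx(roll)).
In Python, from workcell import bot gives the robot as it stands.
- The arm moves only by the tool send_rows, never from a script. Its argument "series" is text: rows parted by semicolons, each of 6 numbers parted by spaces: the shift along the world's x, y, z in cm, then the turn, a rotation vector about the world's x, y, z in degrees. In form: x y z wx wy wz; .... A call has 1 to 20 rows; each row shifts and turns the commanded pose from where the row before left it; what a row does not reach is not made up. A row lasts 1/8 s, in which the tool goes at most 62.5 mm and 10.7 degrees, less where a joint would pass 70% of its speed; a pose out of reach is approached as far as the arm can. A call with a gripper value outside its range is refused whole. "gripper" is the gripper's target within -1 to 1 (fully open at 1, half-way at 0, shut at -1), set as the call begins (left out, the last holds). The fingers move at their own pace and stop on an object; "grip_force" is the grip in N (left out, the last holds). Time passes only in rows, so rows that do not move let the fingers close. It gives the time, the measured TCP pose, the force and the opening at its end, in the units of the state.
- bot.sense(): the state, without advancing time (a new reading comes with each control period).
- bot.snapshot(name): name is "side" or "top" or "wrist"; returns (picture, depth): 420x560x3 uint8, red, green, blue; 420x560 float32, m along the optical axis (not along the pixel's ray), 0 where there is no reading.
- bot.calibration(name): a dict with "fx", "fy", "cx", "cy" (pixels), "cam_to_world" (4x4, takes a point from camera to world coordinates). Camera axes: x right, y up, looking along -z (the intrinsics and any distortion apply to the point x, -y, -z); pixel columns grow to the right and rows downward; lengths in m; the calibration is good to about 2 mm. A picture is of the moment at which its call begins: read the wrist's pose just before it. calibration takes no time and is no camera call; for the wrist camera it gives the pose at the moment of the call.
- bot.hand_in(): hands the job in, once; it reports no verdict.
The state is a dict: "t": time; "joints": joint angles; "joint_velocities": joint speeds; "joint_torque": joint torques, N m; "tool_pos": TCP position; "orientation": TCP orientation; "wrist_force": force on the tool from outside, world axes, zero at the start; "ft_torque": the same for the moment, N m; "opening": finger opening in m.
Only numpy, scipy, OpenCV 4.12 (cv2) and the standard library are available. Lean on these libraries where they do the work, as an engineer would, in place of code of your own. Each camera call takes 0.05 s, during which the arm holds its last target. There are 200 camera calls.

## Task

A customer wants the three red tins. On the dispenser that holds them, press the black paddle down with your fingertips so that the yellow gate at the other end of the lever lifts, keep it down until all three red tins have rolled out into the tray, then let the paddle come back up so that the gate shuts behind them. Do not touch the tins or the gate, and leave the green dispenser and the other goods on the counter alone.

Things in the scene. Friction and masses are not known exactly. Their poses are not given: they have to be found in the camera images.
- red_dispenser: countertop gravity dispenser with three red tins, fixed: white lane 372 x 108 mm, sloping 7 degrees down towards its own +x, dark cheeks at the pivot 130 mm over all, 148 mm high. Origin on the counter under the lever's pivot; x down the lane, z up. Tins wait at x -80 to 103 mm; x 110 to 285 mm is the open pick-up tray, ending in a rubber bumper. Pivot axis across at x 10, z 135 mm
- red_paddle (a point): black ribbed press paddle, 50 mm long, 56 mm wide, on the upper end of the red dispenser's lever. Origin: centre of its top face; z: normal of the face, x: along the lever to the gate. At rest 159 mm above the counter, 105 mm behind the dispenser's origin, x pointing 7 degrees down. Pivot axis 117 mm ahead along x, 9 mm under the face. Fully pressed it is about 48 mm lower, tilted 17 degrees back
- red_rocker (a joint): the red dispenser's rocking lever, rad: 0 at rest, gate down; grows as the paddle is pressed; stop at 0.42. Spring return: about 2 N on the paddle starts it, 3 N holds it down; let go, it comes back by itself. Tins pass under the gate from about 0.3
- red_gate (a point): yellow gate plate of the red dispenser, 82 mm wide, 70 mm high, 4 mm thick, at the lever's other end, across the lane. Origin at the middle of its lower edge, at rest 22 mm above the lane floor and 106 mm ahead of the dispenser's origin; it rises about 45 mm, swinging out down the lane
- red_tin1: red tin with a white band, 54 mm diameter, 88 mm long, about 0.13 to 0.25 kg, lying across the lane (its axis is y), origin at its centre. At first it leans on the gate; once out, the tins lie in the tray against the bumper and each other, their centres about 259, 206 and 152 mm ahead of the dispenser's origin
- red_tin2: red tin with a white band, 54 mm diameter, 88 mm long, about 0.13 to 0.25 kg, lying across the lane (its axis is y), origin at its centre. At first it is second, 54 mm up the lane from the first
- red_tin3: red tin with a white band, 54 mm diameter, 88 mm long, about 0.13 to 0.25 kg, lying across the lane (its axis is y), origin at its centre. At first it is third, 108 mm up the lane from the first
- green_dispenser: the same kind of dispenser, holding three green tins; leave it alone
- green_rocker (a joint): the green dispenser's lever, made and read like the red one's
- green_tin1: green tin with a white band, 54 mm diameter, 88 mm long, about 0.13 to 0.25 kg, lying across the lane (its axis is y), origin at its centre. At first it leans on the gate
- green_tin2: green tin with a white band, 54 mm diameter, 88 mm long, about 0.13 to 0.25 kg, lying across the lane (its axis is y), origin at its centre. At first it is second, 54 mm up the lane from the first
- green_tin3: green tin with a white band, 54 mm diameter, 88 mm long, about 0.13 to 0.25 kg, lying across the lane (its axis is y), origin at its centre. At first it is third, 108 mm up the lane from the first
- jar: glass jar of spread, 68 mm diameter, 90 mm high, yellow cap; bystander. Origin under its centre, on the counter
- spare_tin: blue tin standing on end, 54 mm diameter, 88 mm high; bystander, may stand between the dispensers. Origin under its centre, on the counter
- biscuit_carton: dark red biscuit carton, 65 x 150 x 45 mm high; bystander. Origin under its centre, on the counter
- tea_carton: yellow and red tea carton, 60 x 85 x 95 mm high; bystander. Origin under its centre, on the counter
- biscuit_tub: clear tub of biscuits with white lid, 94 mm diameter, 70 mm high; bystander. Origin under its centre, on the counter
- juice_bottle: glass juice bottle, 64 mm diameter, 200 mm high; bystander. Origin under its centre, on the counter
Not all that is in view belongs to the job. Leave any purple look-alike of the red_tin1 alone.

How it is judged:
By the outcome, as a careful person would: the job done as asked, in the order asked, and still so for the second after the job is handed in, with the robot touching nothing.
It also fails if it takes over 35 s, if anything falls off the work surface, if the arm or the gripper's body presses on something with over 40 N, if the wrist force passes 120 N, or if a joint passes its speed limit or range.

## Working session

There is one attempt and no reset: what is moved stays moved. The work goes in short steps, Python scripts to look and compute and a tool call to move; the robot and the scene stay as the last step left them, time stands still between calls to the robot, and variables do not carry over. Pictures are saved under pics/ and viewed, about 8 in all and at most 12, crops included, and the job is handed in when it is done.

Besides the shell and the picture viewer there is one more tool, called after "Call:" by a JSON object that holds its "fn" and its "kwargs", one argument or row to a line. send_rows: Moves the arm, as the interface text tells. Its arguments: {"type":"object","properties":{"series":{"type":"string"},"gripper":{"type":"number"},"grip_force":{"type":"number"}},"required":["series"]}

```bash
mkdir -p pics; cat > h.py <<'E'
import numpy as np,cv2
from workcell import bot
def snap(n):
    c=bot.calibration(n); p,d=bot.snapshot(n); return p,d,c
def cloud(d,c):
    v,u=np.mgrid[:d.shape[0],:d.shape[1]]
    P=np.stack([(u-c['cx'])/c['fx']*d,-(v-c['cy'])/c['fy']*d,-d,np.ones_like(d)],-1)
    return (P@np.array(c['cam_to_world']).T)[...,:3]
E
python3 - <<'E'
from h import *
print(bot.sense(),bot.pinch_z)
for n in('top','side'):
    p,d,c=snap(n); cv2.imwrite(f'pics/{n}1.png',p[...,::-1]); np.savez(f'{n}1.npz',p=p,d=d,c=c,allow_pickle=True)
    print(n,c,(d>0).mean())
E
```

```text
{'t': 0.0, 'joints': array([ 5.99092015e+01,  7.51344968e+00,  8.53280516e+01,  5.89049424e-04,
        8.72612568e+01, -4.89223089e+00]), 'joint_velocities': array([ 0.01004801,  0.03927452, -0.02567944, -0.04585876,  0.00558384,
       -0.02242886]), 'joint_torque': array([-4.47526509e-04, -5.59806633e+01, -4.91783917e+01,  7.70458952e-02,
        3.45498975e-02, -1.87943865e-04]), 'tool_pos': array([0.2551421 , 0.54243373, 0.2176165 ]), 'orientation': array([-1.79897666e+02, -9.34957239e-03,  1.54801395e+02]), 'wrist_force': array([ 0.61937067, -0.47689992, -0.64525843]), 'ft_torque': array([-0.0317795 , -0.04314818,  0.00845346]), 'opening': 0.0934178416267823} 0.0188
top {'fx': 529.4708265877127, 'fy': 529.4708265877127, 'cx': 284.9476083392756, 'cy': 208.68221658439617, 'cam_to_world': array([[ 0.01236885,  0.99505196, -0.09858299,  0.41856457],
       [-0.99982368,  0.0109143 , -0.0152802 ,  0.0155162 ],
       [-0.01412863,  0.0987546 ,  0.99501151,  1.53393158],
       [ 0.        ,  0.        ,  0.        ,  1.        ]])} 0.9959396258503401
side {'fx': 531.1313459386832, 'fy': 531.1313459386832, 'cx': 282.46369067291835, 'cy': 214.66199087615823, 'cam_to_world': array([[ 0.91221467,  0.24558636, -0.32795082,  0.00228691],
       [-0.40939961,  0.57765509, -0.70619159, -1.20942575],
       [ 0.01601144,  0.77846126,  0.6274884 ,  1.22383173],
       [ 0.        ,  0.        ,  0.        ,  1.        ]])} 0.9959481292517007
```

View pics/top1.png

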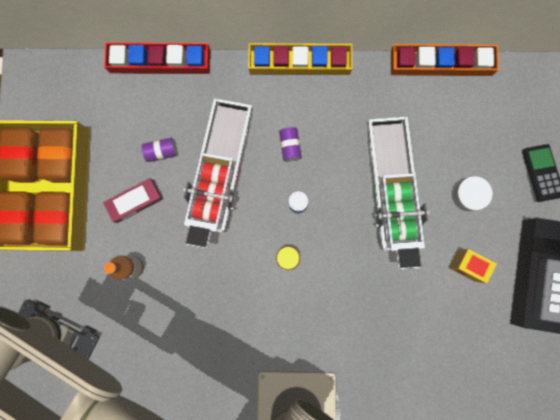

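View pics/side1.png

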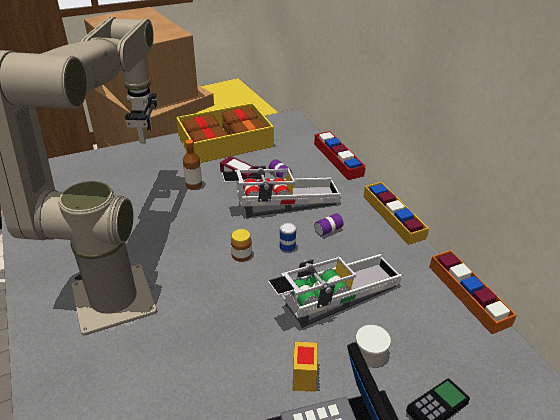

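The top view shows the red dispenser's paddle at about (197,239), with its lane running to the tray end at about (232,105). The side view shows the same dispenser at about (290,188), and the bottle stands at top (120,267). Next I'll measure the paddle and the lane direction.

```bash
cat > m.py <<'E'
from h import *
def meas(n,p,d,c):
    W=cloud(d,c); hsv=cv2.cvtColor(p,cv2.COLOR_RGB2HSV)
    near=np.linalg.norm(W[...,:2]-np.array([0.375,0.17]),axis=-1)<0.07
    m=near&(p.max(-1)<60)&(W[...,2]>.125)&(W[...,2]<.19)
    k,l,s,_=cv2.connectedComponentsWithStats(m.astype(np.uint8))
    for i in range(1,k):
        if s[i,4]>20:
            q=W[l==i]; x,y,w,h,_=s[i]
            print(n,'black comp',s[i],'mean',q.mean(0).round(4),'med',np.median(q,0).round(4),'minmax',q.min(0).round(3),q.max(0).round(3))
            r=cv2.minAreaRect((q[:,:2]*1000).astype(np.float32)); print('  rect mm',r)
if __name__=='__main__':
    for n in('top','side'):
        z=np.load(f'{n}1.npz',allow_pickle=True); c=z['c'].item(); p,d=z['p'],z['d']; meas(n,p,d,c)
        W=cloud(d,c); hsv=cv2.cvtColor(p,cv2.COLOR_RGB2HSV)
        for nm,mask in(('red',((hsv[...,0]<6)|(hsv[...,0]>174))&(hsv[...,1]>150)&(hsv[...,2]>90)),('white',(hsv[...,1]<40)&(hsv[...,2]>150))):
            mm=mask&(W[...,2]>.02)&(W[...,2]<.14)&(abs(W[...,0]-.53)<.22)&(abs(W[...,1]-.14)<.09)
            q=W[mm]; r=cv2.minAreaRect((q[:,:2]*1000).astype(np.float32)); print(n,nm,len(q),q.mean(0).round(3),r)
        if n=='top':
            for u,v in((197,239),(192,232),(204,236),(191,242),(205,245),(232,105),(120,267)): print(u,v,W[v,u].round(3))
E
python3 m.py
```

```text
top red 222 [0.62  0.218 0.096] ((606.5379638671875, 221.05508422851562), (17.42289161682129, 148.53501892089844), 79.99305725097656)
top white 706 [0.665 0.196 0.073] ((585.244384765625, 145.0237579345703), (177.18661499023438, 334.0529479980469), 88.4560317993164)
197 239 [0.473 0.264 0.16 ]
192 232 [0.491 0.278 0.16 ]
204 236 [0.481 0.247 0.158]
191 242 [0.465 0.279 0.163]
205 245 [0.457 0.242 0.167]
232 105 [0.867 0.196 0.04 ]
120 267 [0.398 0.463 0.156]
side red 169 [0.627 0.199 0.081] ((606.9225463867188, 201.04747009277344), (56.46782302856445, 173.32083129882812), 78.65126037597656)
side white 135 [0.643 0.192 0.091] ((624.7683715820312, 194.1951904296875), (71.69560241699219, 248.22576904296875), 89.95330810546875)
```

```bash
sed -i 's/0.375,0.17/0.47,0.263/; s/abs(W\[...,1\]-.14)<.09/abs(W[...,1]-.23)<.1/;s/abs(W\[...,0\]-.53)<.22/abs(W[...,0]-.67)<.22/' m.py; python3 m.py | grep -v '^[0-9]'
python3 - <<'E'
from h import *
for n in('top','side'):
    z=np.load(f'{n}1.npz',allow_pickle=True);W=cloud(z['d'],z['c'].item());p=z['p']
    hsv=cv2.cvtColor(p,cv2.COLOR_RGB2HSV)
    near=(abs(W[...,0]-.67)<.22)&(abs(W[...,1]-.23)<.11)
    m=near&(hsv[...,0]<6)&(hsv[...,1]>150)&(W[...,2]>.05)&(W[...,2]<.14)&(W[...,1]<.285)
    q=W[m];_,_,v=np.linalg.svd(q[:,:2]-q[:,:2].mean(0),full_matrices=False);print(n,'red n',len(q),q.mean(0).round(3),v[0])
    if n=='top':
        # lane outline: points >20mm high, no gap
        m=near&(W[...,2]>.015)&(W[...,0]>.46)&(W[...,1]<.32)
        k,l,s,_=cv2.connectedComponentsWithStats(m.astype(np.uint8)); i=1+s[1:,4].argmax(); print(cv2.minAreaRect((W[l==i][:,:2]*1000).astype(np.float32)))
        f=m&(l==i)&(W[...,0]>.7)
        for x in np.arange(.68,.87,.03):
            r=f&(abs(W[...,0]-x)<.01); print(x.round(2),W[r][:,1].min().round(3),W[r][:,1].max().round(3))
E
```

```text
top red 709 [0.609 0.247 0.097] ((608.269775390625, 245.349609375), (65.87461853027344, 156.50469970703125), 79.99305725097656)
top white 2495 [0.728 0.217 0.059] ((691.6187744140625, 230.85943603515625), (130.828369140625, 379.9122009277344), 82.05667877197266)
side black comp [223 171  16  10 123] mean [0.4794 0.2586 0.159 ] med [0.4792 0.2574 0.1591] minmax [0.453 0.225 0.153] [0.504 0.296 0.171]
  rect mm ((479.30303955078125, 259.2002868652344), (66.36962890625, 47.502323150634766), 78.12667083740234)
side red 271 [0.613 0.222 0.088] ((610.41259765625, 225.76712036132812), (109.57675170898438, 172.0098114013672), 81.74795532226562)
side white 502 [0.728 0.221 0.063] ((691.085693359375, 220.87506103515625), (127.94300079345703, 375.73602294921875), 81.80398559570312)
top red n 698 [0.61  0.246 0.097] [-0.98946993  0.14473856]
((668.66064453125, 234.3418731689453), (131.87518310546875, 426.3783874511719), 82.12798309326172)Traceback (most recent call last):
  File "<stdin>", line 14, in <module>
    return umr_minimum(a, axis, None, out, keepdims, initial, where)
ValueError: zero-size array to reduction operation minimum which has no identity
```

Measured: the paddle centre is near (0.477, 0.260, 0.160) and the lane heading is about -8.5°. The height matches the text (159 mm). I'll rise over the bottle, close the fingers and go above the paddle.

Call:
{"fn": "send_rows", "kwargs": {
  "series": "0 0 3 0 0 0;0 0 4 0 0 0;0 0 4 0 0 0;2.2 -2.8 0 0 0 1.7;2.2 -2.8 0 0 0 1.7;2.2 -2.8 0 0 0 1.7;2.2 -2.8 0 0 0 1.7;2.2 -2.8 0 0 0 1.7;2.2 -2.8 0 0 0 1.7;2.2 -2.8 0 0 0 1.7;2.2 -2.8 0 0 0 1.7;2.2 -2.8 0 0 0 1.7;2.2 -2.8 0 0 0 1.7;0 0 -2 0 0 0;0 0 0 0 0 0;0 0 0 0 0 0",
  "gripper": -1,
  "grip_force": 20
}}

```text
t: 2.1
tool_pos: [0.4747, 0.2636, 0.3084]
orientation: [-180.0, -0.1, 171.9]
wrist_force: [0.4, -0.1, 1.1]
opening: 0.0008
```

```bash
python3 - <<'E'
from h import *
s=bot.sense();print(s['t'],s['tool_pos'],s['orientation'],s['opening'],s['joints'])
p,d,c=snap('wrist');cv2.imwrite('pics/w1.png',p[...,::-1]);W=cloud(d,c)
np.savez('w1.npz',p=p,d=d,W=W)
m=(p.max(-1)<70)&(abs(W[...,2]-.16)<.012)&(np.linalg.norm(W[...,:2]-[.477,.26],axis=-1)<.06)
k,l,st,_=cv2.connectedComponentsWithStats(m.astype(np.uint8));i=1+st[1:,4].argmax();q=W[l==i]
print(st[i],q.mean(0),cv2.minAreaRect((q[:,:2]*1000).astype(np.float32)))
E
```

```text
2.1 [0.47467157 0.26362965 0.30835503] [-1.79984302e+02 -5.03840066e-02  1.71854751e+02] 0.0007537398696411475 [ 2.36274782e+01 -2.47521054e+00  8.62310573e+01  1.32645332e-02
  9.62952523e+01 -5.82258310e+01]
[ 261  184   50   42 1978] [0.479477   0.26379083 0.15919724] ((480.04925537109375, 263.8310546875), (52.81932067871094, 46.781211853027344), 80.23218536376953)
```

View pics/w1.png

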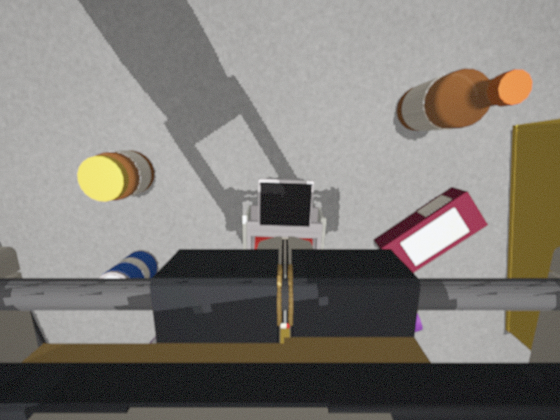

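The wrist view shows the paddle clear at (286,204) px, which gives (0.480, 0.264, 0.159). The fingers are shut and aligned across it. I'll descend to just above it.

Call:
{"fn": "send_rows", "kwargs": {
  "series": "0.4 0 -3 0 0 0;0 0 -4 0 0 0;0 0 -4 0 0 0;0 0 -2 0 0 0;0 0 0 0 0 0;0 0 0 0 0 0"
}}

```text
t: 2.9
tool_pos: [0.4804, 0.2636, 0.1808]
orientation: [179.9, 0.1, 171.8]
wrist_force: [0.0, -0.4, 0.3]
opening: 0.0005
```

Call:
{"fn": "send_rows", "kwargs": {
  "series": "0 0 -1 0 0 0;0 0 -1 0 0 0;0 0 -1 0 0 0;0 0 -1 0 0 0;0 0 -0.5 0 0 0;0 0 0 0 0 0"
}}

```text
t: 3.65
tool_pos: [0.4792, 0.2626, 0.133]
orientation: [-180.0, -0.0, 171.8]
wrist_force: [-0.0, 0.2, -0.2]
opening: 0.0003
```

```bash
python3 - <<'E'
from h import *
s=bot.sense();print(s['t'],s['tool_pos'],s['wrist_force'])
p,d,c=snap('side');cv2.imwrite('pics/s2.png',cv2.resize(p[120:240,160:380,::-1],None,fx=3.5,fy=3.5))
E
```

```text
3.65 [0.47922351 0.26264528 0.13297826] [-0.04142257  0.19581833 -0.15162641]
```

View pics/s2.png

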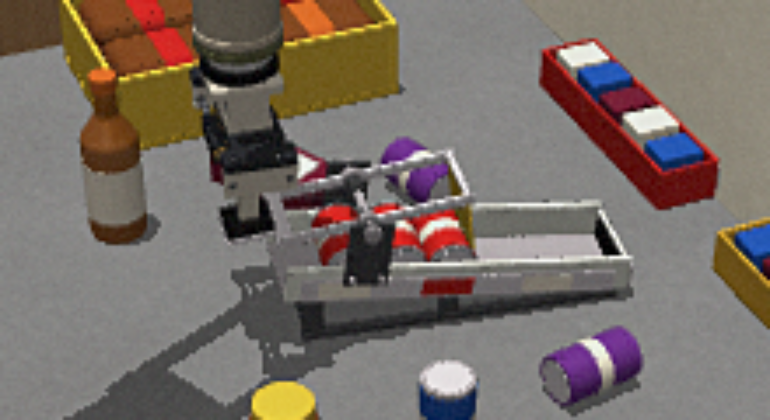

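The crop shows the fingertips on the paddle at (245,215). The lever is tilting and the gate has started to rise at (455,175). I'll press on to near the full stroke.

Call:
{"fn": "send_rows", "kwargs": {
  "series": "0 0 -0.5 0 0 0;0 0 -0.5 0 0 0;0 0 -0.4 0 0 0;0 0 -0.3 0 0 0;0 0 0 0 0 0;0 0 0 0 0 0;0 0 0 0 0 0;0 0 0 0 0 0"
}}

```text
t: 4.7
tool_pos: [0.4794, 0.263, 0.1167]
orientation: [180.0, -0.0, 171.8]
wrist_force: [0.4, 0.2, 4.4]
opening: 0.0004
```

```bash
python3 - <<'E'
from h import *
s=bot.sense();print(s['t'],s['tool_pos'],s['wrist_force'])
p,d,c=snap('side');cv2.imwrite('pics/s3.png',cv2.resize(p[120:240,160:380,::-1],None,fx=3.5,fy=3.5))
E
```

```text
4.7 [0.47937807 0.26298535 0.11669307] [0.37974056 0.19658568 4.40646393]
```

View pics/s3.png

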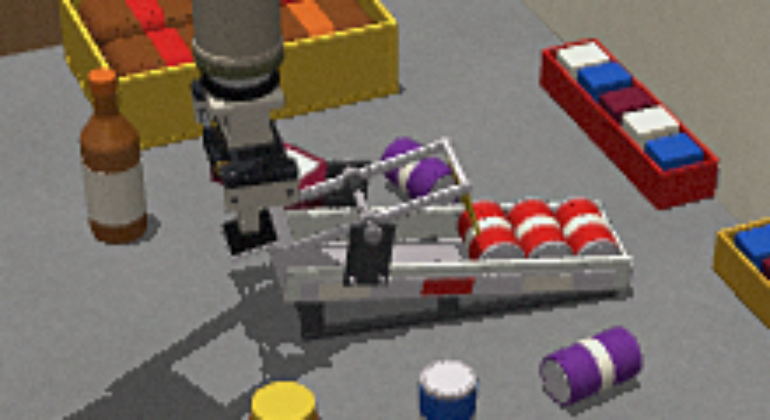

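All three tins lie in the tray at crop (490–590,228), against the bumper. I'll hold briefly, let the paddle up and retreat.

Call:
{"fn": "send_rows", "kwargs": {
  "series": "0 0 0 0 0 0;0 0 0 0 0 0;0 0 0 0 0 0;0 0 0 0 0 0;0 0 0.8 0 0 0;0 0 0.8 0 0 0;0 0 0.8 0 0 0;0 0 0.8 0 0 0;0 0 0.8 0 0 0;0 0 1 0 0 0;0 0 2 0 0 0;0 0 4 0 0 0;0 0 4 0 0 0;0 0 0 0 0 0;0 0 0 0 0 0;0 0 0 0 0 0;0 0 0 0 0 0"
}}

```text
t: 6.88
tool_pos: [0.4789, 0.2627, 0.2654]
orientation: [-179.9, -0.1, 171.8]
wrist_force: [-0.1, 0.6, 0.4]
opening: 0.0002
```

```bash
python3 - <<'E'
from h import *
s=bot.sense();print(s['t'],s['tool_pos'],s['wrist_force'])
p,d,c=snap('side');cv2.imwrite('pics/s4.png',cv2.resize(p[120:330,160:430,::-1],None,fx=2.8,fy=2.8))
W=cloud(d,c); a=np.deg2rad(-8.3); e=np.array([np.cos(a),np.sin(a)]); o=np.array([.480,.264])+.105*e
hsv=cv2.cvtColor(p,cv2.COLOR_RGB2HSV); L=(W[...,:2]-o)@e; N=(W[...,:2]-o)@np.array([-e[1],e[0]])
m=(abs(N)<.045)&(L>-.1)&(L<.3)&(((hsv[...,0]<6)|(hsv[...,0]>174))&(hsv[...,1]>150))&(W[...,2]>.05)
print('red x along lane',np.histogram(L[m],bins=np.arange(-.1,.31,.05)))
g=(abs(N)<.06)&(L>.06)&(L<.2)&(hsv[...,0]>20)&(hsv[...,0]<35)&(hsv[...,1]>120)
print('gate',g.sum(),L[g].mean(),W[g][:,2].min() ,W[g][:,2].max())
b=(abs(N)<.025)&(abs(L+.105)<.02)&(p.max(-1)<60);print('paddle',b.sum(),W[b].mean(0))
E
```

```text
6.875 [0.4788676  0.26266911 0.26538709] [-0.07719797  0.57638305  0.40984702]
red x along lane (array([ 3,  0,  0,  0, 50, 97, 95, 51]), array([-0.1 , -0.05,  0.  ,  0.05,  0.1 ,  0.15,  0.2 ,  0.25,  0.3 ]))
gate 87 0.10842473409079532 0.03432192173847648 0.12387540367071814
paddle 85 [0.47933799 0.26280525 0.15881278]
```

View pics/s4.png

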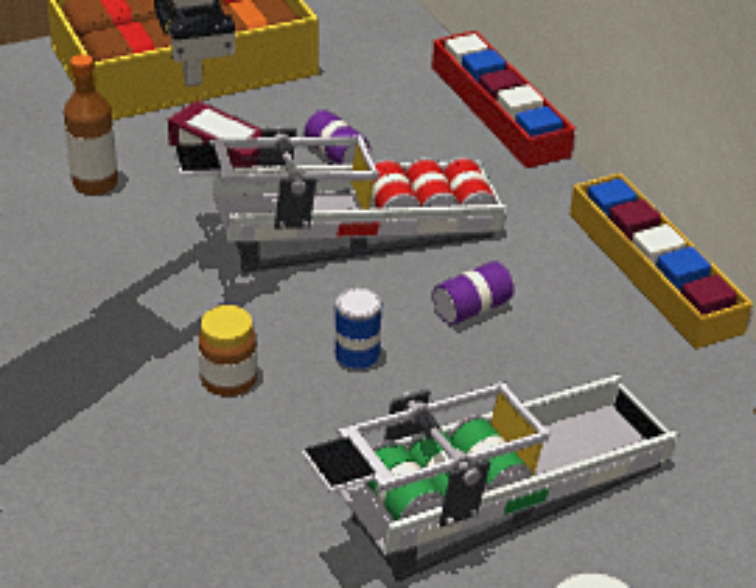

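The crop shows the gate shut at (365,175) behind the three tins at (390–470,183). The paddle is back at 159 mm and the green side is untouched.

```bash
python3 -c "
from workcell import bot
print(bot.hand_in())"
```

```text
the job is handed in; nothing more can be done
None
```

The three red tins are out in the tray, the gate has shut behind them, and I handed the job in at about 6.9 s on the robot's clock. I pressed the red paddle down about 42 mm with closed fingertips and held it until all three had rolled out. Then I let it rise and lifted the arm clear.

**Last checks:**
- **Tins:** red shows only from about 100 to 300 mm ahead of the dispenser's origin. The three stray pixels behind the gate do not look like a tin in the picture.
- **Gate:** it is back at 108 mm along the lane, against 106 mm in the text.
- **Paddle:** it is back at 159 mm above the counter, its rest height.
- **Arm:** the fingertips are about 10 cm above the paddle, and the wrist force is about zero.
- **Bystanders:** the green dispenser and the other goods in the last view looked untouched. The tea carton and tub were out of that crop, but the arm never went near them.

**One reading disagreed:** partway down the press, the wrist force read about zero where 2–3 N was expected. At the bottom it read 4.4 N, somewhat above the stated 3 N hold.

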